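# Cover the steel pot and slide it onto the cold plate

## Robot

A 7-joint arm with a two-finger parallel gripper is mounted at the origin on the work surface. World frame = base frame: x ahead of the robot, y to its left, z up, the work surface at z = 0. Lengths are in m, angles in degrees, forces in N, time in s.
With the tool pointing down it reaches from about 0.425 to 0.875 m from the base axis. Payload 9.9 kg.
Tool frame: the origin (TCP) lies between the finger pads, 19 mm behind the fingertips; this is the grasp point; z points along the fingers, y is the line along which they close (so a half turn about z gives the same grasp; the last joint's range is limited). The gripper opens to 85 mm and grips with 20 to 120 N. Pads are 22 mm wide; open, the fingers measure 114 mm over their backs; the gripper's body (76 mm by 85 mm) begins 54 mm behind the grasp point. The pads swing forward as they close: fully open they stand 13 mm farther back than shut.
Start: joints at [-76.708, 32.985, 1.427, 82.34, -0.859, 64.687, -3.237], TCP at [0.21, 0.642, 0.25] pointing down, gripper open.
Joint ranges: [-157.87, 157.87], [-19.46, 123.44], [-87.15, 90], [11.01, 140.99], [-62.26, 242.26], [9.8, 113.94], [-161.44, 161.44]. Speed limits (degrees/s): [127.2, 127.2, 172.46, 172.46, 180, 180, 180].

## Interface

Orientations are given as [roll, pitch, yaw] about the fixed x, y, z axes, in that order (R = Rz(yaw) Ry(pitch) Rx(roll)).
In Python, from plant import * gives the robot as it stands.
- The arm moves only by the shell command python3 -m inch 'ROWS'. ROWS is JSON, a list of rows, each a list of 3 entries, a list of its own where there are three numbers: the finger opening in m, from 0 to 0.0854, then the shift along the tool's x, y, z in m, then the turn about the tool's z in degrees. In form: [[grip, [x, y, z], roll], ...]. A call has exactly 10 rows; each row is the pose to reach, as a shift and turn from the pose commanded when the call began, along the tool's axes at that moment; what a row does not reach only later rows make up. A row lasts 1/10 s, in which the tool goes at most 50 mm and 8.59 degrees, less where a joint would pass 70% of its speed; a pose out of reach is approached as far as the arm can. A call with a gripper value outside its range is refused whole. The fingers move at their own pace and stop on an object; the grip force is fixed at half the most. Time passes only in rows, so rows that repeat a pose let the fingers close, or fill a call up. It gives the time, the measured TCP pose, the force, the opening and the grip force at its end, in the units of the state.
- state(): the state, without advancing time (a new reading comes with each control period).
- grab_frame(name): name is "side" or "top" or "wrist"; returns a dict with "frame" (480x640x3 uint8, blue, green, red), "intrinsics" (3x3 intrinsics, pixels), "position" and "attitude" of the camera in the world. Camera axes: x right, y down, z forward; pixel columns grow to the right and rows downward; lengths in m; the calibration is good to about 2 mm. A picture is of the moment at which its call begins. There is no depth.
- job_done(): hands the job in; it is judged then, once.
The state is a dict: "time_s": time; "joint_positions": joint angles; "qd": joint speeds; "effort": joint torques, N m; "ee_pos": TCP position; "tcp_rot": TCP orientation; "force": force on the tool from outside, world axes, zero at the start; "moment": the same for the moment, N m; "width": finger opening in m; "grip_force": force on a finger pad.
Only numpy, scipy, OpenCV 4.12 (cv2) and the standard library are available. Lean on these libraries where they do the work, as an engineer would, in place of code of your own. Each camera call takes 0.05 s, during which the arm holds its last target. There are 200 camera calls.

## Task

Take the orange lid by its knob from the sloping draining stand and set it gently, not dropped, on the steel pot where the pot stands, so that it sits level and fully down in the mouth, and let go of it. Then slide the covered pot smoothly along the bench, without lifting or tipping it, until it stands wholly on the blue cold plate (not the red warm one) with its lid still seated. Leave the syringe holder, the tube rack and the pipette where they are.

Things in the scene. Friction and masses are not known exactly. Their poses are not given: they have to be found in the camera images.
- lid: Loose orange lid, 130 g: flange 98 mm across, 5 mm thick; under it a boss 80 mm across, 6 mm deep (chamfered); on top a round black knob 24 mm across, 28 mm tall. Origin: centre of the flange's underside (which rests on the pot's rim); z up through the knob. Starts lying on the stand's slope, boss down, z leaning 35 degrees from vertical. May be set on at any yaw.
- lid_knob (a point): Point on the lid's axis inside the knob, 28 mm above the lid's origin (23 mm above the flange's top face, 5 mm below the knob's top). With the TCP here the fingertips clear the flange by about 4 mm.
- stand: White sloping draining stand, grey foot, fixed, 120 x 120 mm, top edge 90 mm high. Origin: centre of its underside. Its face rises at 35 degrees towards the stand's +x (normal (-sin 35, 0, cos 35) in its frame), so it looks up and roughly towards the robot; face middle 55 mm above the origin. Two steel pins, 18 mm long, stop the lid at the low side.
- pot: Loose round stainless-steel pot, about 500 g, 104 mm across up to 50 mm of height, then drawn in to a neck 94 mm across outside, total height 65 mm. Origin: centre of its underside, z up. It slides on the bench when pushed with a few newtons low on its side. With the lid on, the knob's top is 98 mm above the bench.
- pot_rim (a point): Centre of the pot's open mouth, level with the top of the rim, 65 mm above the bench. The mouth is 86 mm across inside, the rim wall 4 mm thick; the lid's boss has 3 mm play all round.
- cold_plate: Blue round cold plate with an aluminium edge, 140 mm across, let in flush with the bench (nothing to climb). Origin: its centre. The target for the pot.
- warm_plate: Red round warm plate of the same size, also flush. Not the target; the pot may pass over it. Origin: its centre.
- syringe_holder: Dark round holder with three syringes, 52 mm across, 140 mm tall. Bystander. Origin: centre of its underside.
- tube_rack: Pink tube rack 70 x 100 mm, 47 mm tall. Bystander. Origin: centre of its underside.
- pipette: Blue and grey pipette lying on the bench, about 245 mm long, 26 mm wide and 24 mm high, along its x axis. Bystander. Origin: on the bench under its middle.

How it is judged (in metres and radians):
On the way, in this order (a step that is already met when the one before it is completed fails the run):
1. the lid sits level and fully down on the pot, which stands upright within 30 mm of where it began, and the fingers have let go of the lid (horizontal distance between lid and pot_rim below 0.006 m and z of lid in the frame of pot_rim between -0.0025 and 0.0025 m and angle between each of lid, pot's own z axis and vertical below 0.035 rad and angle between the z axis of lid and the z axis of pot, either way round below 0.035 rad and contact force between the fingers and lid below 0.2 N and distance of pot from where it was at the start of the episode below 0.03 m), for 0.2 s.
2. the covered pot stands on the blue cold plate, lid seated (horizontal distance between lid and pot_rim below 0.006 m and z of lid in the frame of pot_rim between -0.0025 and 0.0025 m and angle between each of lid, pot's own z axis and vertical below 0.035 rad and angle between the z axis of lid and the z axis of pot, either way round below 0.035 rad and horizontal distance between pot and cold_plate below 0.018 m), for 0.2 s.
At the end, for the whole second after the job is handed in: The pot stands upright and at rest on the bench with its centre within 18 mm of the blue plate's centre (so wholly on it), and the lid, at rest and released, is seated: centred within 6 mm, its flange within 2.5 mm of the rim's height, level within 2 degrees (0.035 rad) (all of step 2 and height (world z) of pot below 0.003 m and linear speed of each of pot, lid below 0.01 m/s); the robot touches nothing.
It fails at once if the lid is dropped or slammed on (faster than 0.3 m/s within 30 mm of its seat while the pot is still) (distance between lid and pot_rim below 0.03 m and linear speed of lid above 0.3 m/s and linear speed of pot below 0.2 m/s).
It fails at once if the pot is tipped more than 0.2 rad (angle between pot's own z axis and vertical above 0.2 rad).
It fails at once if the pot is lifted more than 15 mm off the bench (height (world z) of pot above 0.015 m).
It fails at once if the pot is shoved faster than 0.5 m/s (linear speed of pot above 0.5 m/s).
It fails at once if the syringe holder, tube rack or pipette is moved more than 30 mm (distance of any of syringe_holder, tube_rack, pipette from where it was at the start of the episode above 0.03 m).
It also fails if it takes over 54 s, if anything falls off the work surface, if the arm or the gripper's body presses on something with over 40 N, if the wrist force passes 120 N, or if a joint passes its speed limit or range.

## Working session

There is one attempt and no reset: what is moved stays moved. The work goes in short steps, Python scripts to look and compute and a shell command to move; the robot and the scene stay as the last step left them, time stands still between calls to the robot, and variables do not carry over. Pictures are saved under pics/ and viewed, at most 10 in all, crops included, and the job is handed in when it is done.

```bash
mkdir -p pics; ls
python3 - <<'E'
from plant import *
import cv2
s=state();print(s)
for n in("side","top"):
    f=grab_frame(n);cv2.imwrite(f"pics/{n}0.png",f["frame"]);print(n,f["intrinsics"],f["position"],f["attitude"])
E
```

```text
pics
{'time_s': 0.0, 'joint_positions': array([-76.7076899 ,  33.03108275,   1.42234346,  82.38681281,
        -0.8604885 ,  64.68726526,  -3.23863948]), 'qd': array([-0.05725706, -0.00994125, -0.03989953, -0.00436039, -0.03497396,
        0.06859031, -0.01691829]), 'effort': array([ 4.91646042e-04, -7.65749359e+01,  2.24994488e+00, -2.85963678e+01,
        1.51001679e-02,  1.27841407e-02,  8.43537464e-06]), 'ee_pos': array([0.20947963, 0.64121849, 0.24915837]), 'tcp_rot': array([-1.79905437e+02,  3.34544035e-03,  1.61907309e+02]), 'force': array([ 0.30032944, -0.24396214, -0.073757  ]), 'moment': array([0.0310696 , 0.01446155, 0.02341175]), 'grip_force': 0.0, 'width': 0.08533913661749568}
side [[476.3756496    0.         322.89552294]
 [  0.         476.3756496  237.8961606 ]
 [  0.           0.           1.        ]] [ 0.03417676 -0.55171137  0.59783649] [-123.32836039    0.3605571   -41.03051782]
top [[545.38505899   0.         311.69342193]
 [  0.         545.38505899 240.21870138]
 [  0.           0.           1.        ]] [0.3021038  0.06955335 1.2788236 ] [-1.67332019e+02  1.71895976e-02 -9.78912387e+01]
```

View pics/side0.png

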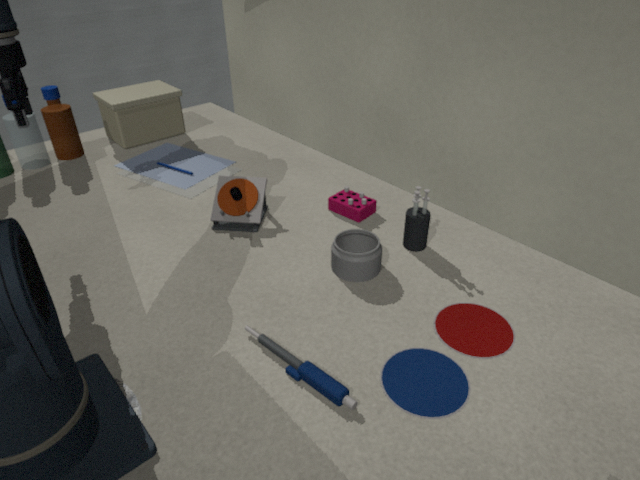

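View pics/top0.png

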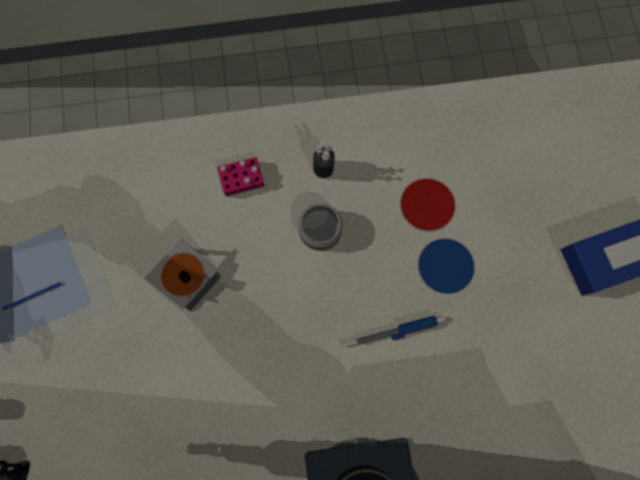

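The side view shows the lid at about (238,196), the pot at (356,255) and the blue plate at (425,381). The top view shows the lid at (184,274), the pot at (321,226) and the blue plate at (446,265). The stand's low side faces lower right in the top view, towards the robot.

```bash
cat > h.py <<'E'
from plant import *
import cv2, numpy as np
from scipy.spatial.transform import Rotation as Ro
def ray(f,uv):
    d=np.linalg.inv(f["intrinsics"])@[uv[0],uv[1],1.]
    d=Ro.from_euler('xyz',f["attitude"],degrees=True).as_matrix()@d
    return np.array(f["position"],float),d/np.linalg.norm(d)
def plane(f,uv,z):
    p,d=ray(f,uv); return p+d*(z-p[2])/d[2]
def tri(rays):
    A=sum(np.eye(3)-np.outer(d,d) for p,d in rays);b=sum((np.eye(3)-np.outer(d,d))@p for p,d in rays)
    x=np.linalg.solve(A,b);return x,[np.linalg.norm((np.eye(3)-np.outer(d,d))@(x-p)) for p,d in rays]
def hsv(f): return cv2.cvtColor(f["frame"],cv2.COLOR_BGR2HSV)
def blobs(m,amin=30):
    cs,_=cv2.findContours(m,cv2.RETR_EXTERNAL,cv2.CHAIN_APPROX_NONE)
    return sorted([c for c in cs if cv2.contourArea(c)>amin],key=cv2.contourArea,reverse=True)
def near(cs,uv): return min(cs,key=lambda c:np.hypot(*(c.reshape(-1,2).mean(0)-uv)))
def fit(c):
    (x,y),ax,a=cv2.fitEllipse(cv2.convexHull(c)); return (x,y),ax,a
E
cat > a.py <<'E'
from h import *
F={n:grab_frame(n) for n in("side","top")}
guess={"side":{"lid":(238,196),"blue":(425,381)},"top":{"lid":(184,274),"blue":(446,265)}}
R={}
for n,f in F.items():
    h=hsv(f)
    mo=cv2.inRange(h,(3,150,60),(18,255,255)); c=near(blobs(mo,100),guess[n]["lid"]); e=fit(c); print(n,"lid",e)
    R[n]=[ray(f,e[0])]
    hull=np.zeros_like(mo);cv2.drawContours(hull,[cv2.convexHull(c)],-1,255,-1)
    kb=near(blobs(cv2.inRange(h,(0,0,0),(180,255,55))&hull,10),guess[n]["lid"]);k=kb.reshape(-1,2);print(" knob",k.mean(0),k.min(0),k.max(0))
    R[n].append(ray(f,k.mean(0)))
    mb=cv2.inRange(h,(100,120,30),(130,255,255));c=near(blobs(mb,800),guess[n]["blue"]);e=fit(c);print(" blue",e,plane(f,e[0],0))
    u=(356,255) if n=="side" else (321,226)
    x,y=u;cr=f["frame"][y-40:y+40,x-45:x+45]
    cv2.imwrite(f"pics/pot_{n}.png",cv2.resize(cr,None,fx=6,fy=6,interpolation=cv2.INTER_CUBIC))
print("lid",tri([R["side"][0],R["top"][0]]));print("knob",tri([R["side"][1],R["top"][1]]))
x,y=184,274;cr=F["top"]["frame"][y-50:y+50,x-60:x+60]
a=cv2.resize(cr,None,fx=5,fy=5,interpolation=cv2.INTER_CUBIC);cv2.imwrite("pics/stand_top.png",a)
p=[cv2.resize(cv2.imread(f"pics/pot_{n}.png"),(400,350)) for n in("side","top")]
cv2.imwrite("pics/pots.png",np.hstack(p))
E
python3 a.py
```

```text
side lid ((237.44668579101562, 196.8952178955078), (35.50067901611328, 40.39618682861328), 67.62431335449219)
 knob [235.73529412 193.47058824] [230 187] [241 200]
 blue ((424.844482421875, 382.399169921875), (64.83780670166016, 87.28776550292969), 107.4333267211914) [ 0.47775935 -0.27859499  0.        ]
top lid ((182.0611114501953, 274.573486328125), (40.078147888183594, 42.60196304321289), 59.120628356933594)
 knob [184.31428571 276.31428571] [178 270] [191 283]
 blue ((445.93450927734375, 265.6684265136719), (51.68937301635742, 54.98245620727539), 125.29690551757812) [ 0.48157994 -0.2772383   0.        ]
lid (array([0.53366491, 0.33365034, 0.06075536]), [np.float64(0.0012735735061101079), np.float64(0.0012735735061103063)])
knob (array([0.5260528 , 0.32584833, 0.07572128]), [np.float64(0.0014424975566441575), np.float64(0.0014424975566438556)])
```

View pics/stand_top.png

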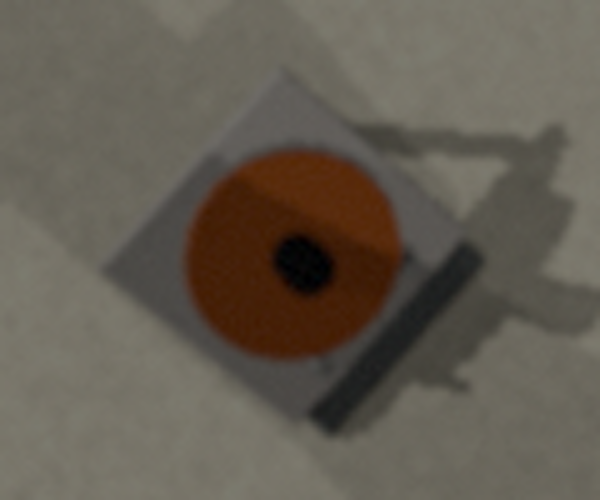

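View pics/pots.png

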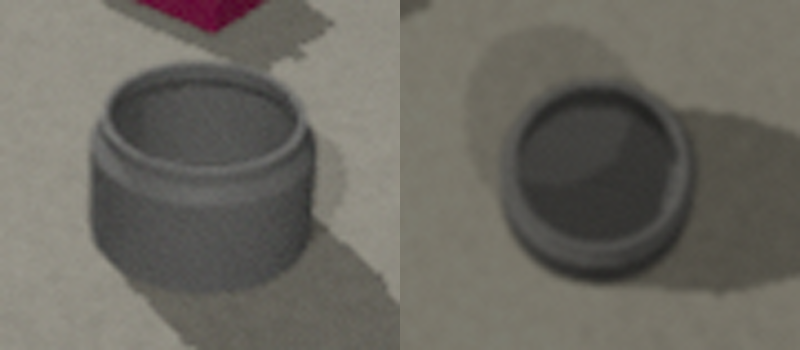

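The stand crop shows the dark foot edge running from (320,430) to (470,250), with the lid and its black knob up-left of it. In the pot crops the mouth centre is at about (205,118) in the side half and (197,163) in the top half.

Run:
```python
from h import *
S=grab_frame("side");T=grab_frame("top")
g=lambda u,v:(u/5+124,v/5+224)
for (a,b,z) in [((320,430),(470,250),.015),((105,270),(280,70),.09)]:
    A=plane(T,g(*a),z);B=plane(T,g(*b),z);d=B-A;print("edge",A,B,np.linalg.norm(d),np.degrees(np.arctan2(d[1],d[0])))
ps=plane(S,(357.1,242.0),.065);pt=plane(T,(320.3,223.3),.065);print(ps,pt,tri([ray(S,(357.1,242)),ray(T,(320.3,223.3))]))
print(state()["ee_pos"],state()["tcp_rot"])
```

```text
edge [0.45919498 0.33648616 0.015     ] [0.53334425 0.25947235 0.015     ] 0.10690762498477192 -46.085625425608356
edge [0.53282289 0.40818651 0.09      ] [0.6123297  0.32424714 0.09      ] 0.1156163951441221 -46.553443919972786
[0.60511476 0.00485981 0.065     ] [0.60914627 0.00740346 0.065     ] (array([0.60921744, 0.00774233, 0.06196539]), [np.float64(0.0008314203852273421), np.float64(0.000831420385227198)])
[0.20959172 0.64151708 0.24969778] [-1.79968696e+02  3.01726554e-03  1.61908926e+02]
```

```bash
cat >> h.py <<'E'
def go(x,y,z,yaw=None):
    s=state();R=Ro.from_euler('xyz',s["tcp_rot"],degrees=True).as_matrix()
    t=R.T@(np.array([x,y,z])-s["ee_pos"])
    r=0 if yaw is None else -((yaw-s["tcp_rot"][2]+180)%360-180)
    print("shift",np.round(t,4),"roll",round(r,1),"now",np.round(s["ee_pos"],4),np.round(s["tcp_rot"],1),"w",round(s["width"],4),"t",s["time_s"])
E
python3 -c "
from h import *
go(.524,.325,.2,223.7)"
```

```text
shift [-0.3972 -0.2032  0.0498] roll -61.8 now [0.2096 0.6415 0.2497] [-180.     0.   161.9] w 0.0857 t 0.3
```

```bash
python3 -m inch '[[0.0854,[-0.04,-0.02,0.005],-6],[0.0854,[-0.08,-0.04,0.01],-12],[0.0854,[-0.12,-0.061,0.015],-19],[0.0854,[-0.165,-0.085,0.02],-26],[0.0854,[-0.21,-0.107,0.025],-33],[0.0854,[-0.25,-0.13,0.03],-40],[0.0854,[-0.295,-0.15,0.035],-47],[0.0854,[-0.335,-0.17,0.04],-54],[0.0854,[-0.37,-0.19,0.045],-60],[0.0854,[-0.397,-0.203,0.05],-61.8]]'
python3 - <<'E'
from h import *
go(.524,.325,.2,223.7)
f=grab_frame("wrist");cv2.imwrite("pics/w1.png",f["frame"]);print(f["position"],f["attitude"])
go(.524,.325,.2,223.7)
E
```

```text
time_s: 1.3
ee_pos: [0.5261, 0.3222, 0.1998]
tcp_rot: [-179.9, -0.0, -136.2]
force: [-0.0, 1.0, 0.6]
width: 0.0851
grip_force: 0.0
shift [-0.0005  0.0035 -0.0002] roll 0.1 now [0.5261 0.3222 0.1998] [-179.9   -0.  -136.2] w 0.0851 t 1.3
[0.47100181 0.26931145 0.32410663] [1.62771696e+02 1.25417218e-01 1.33777837e+02]
shift [-0.001   0.0093 -0.0013] roll -0.2 now [0.5297 0.3176 0.1987] [-1.798e+02 -1.000e-01 -1.365e+02] w 0.0852 t 1.35
```

View pics/w1.png

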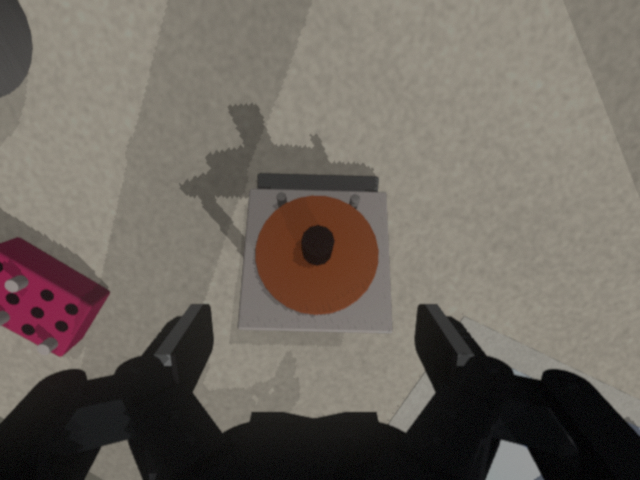

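The wrist view shows the stand square to the image, so the yaw is right. The knob is at (317,245) and the pins are at (281,199) and (354,199). The arm is still settling, so I'll hold and measure again.

```bash
python3 -m inch '[[0.0854,[0,0,0],0],[0.0854,[0,0,0],0],[0.0854,[0,0,0],0],[0.0854,[0,0,0],0],[0.0854,[0,0,0],0],[0.0854,[0,0,0],0],[0.0854,[0,0,0],0],[0.0854,[0,0,0],0],[0.0854,[0,0,0],0],[0.0854,[0,0,0],0]]'
cat > k.py <<'E'
from h import *
import sys
def knob(f,g):
    h=hsv(f); c=near(blobs(cv2.inRange(h,(3,140,40),(18,255,255)),100),g)
    m=np.zeros(h.shape[:2],np.uint8);cv2.drawContours(m,[cv2.convexHull(c)],-1,255,-1);m=cv2.erode(m,np.ones((3,3)))
    k=blobs((h[...,2]<60).astype(np.uint8)*255&m,10)[0].reshape(-1,2);return fit(c),k.mean(0),k.min(0),k.max(0)
if __name__=="__main__":
    f=grab_frame("wrist");e,k,a,b=knob(f,(317,250));print(e,k,a,b)
    S=grab_frame("side");T=grab_frame("top")
    print("disc tri",tri([ray(f,e[0]),ray(S,(237.4,196.9)),ray(T,(182.1,274.6))]))
    print("knob tri",tri([ray(f,k),ray(S,(235.7,193.5)),ray(T,(184.3,276.3))]), plane(f,k,.077))
    s=state();print(s["ee_pos"],f["position"])
E
python3 k.py
```

```text
time_s: 2.35
ee_pos: [0.524, 0.3253, 0.2]
tcp_rot: [180.0, -0.0, -136.3]
force: [0.1, -0.1, -0.6]
width: 0.0856
grip_force: 0.0
((311.4815368652344, 253.55885314941406), (117.32938385009766, 121.33821105957031), 91.44786071777344) [311.7184466  243.78640777] [296 224] [328 263]
disc tri (array([0.53463727, 0.33401886, 0.06057057]), [np.float64(0.0017434192438503591), np.float64(0.0020694818609463504), np.float64(0.0009653340072905082)])
knob tri (array([0.52628571, 0.32571474, 0.07572266]), [np.float64(0.0006104804961368439), np.float64(0.0018034009183479148), np.float64(0.001195503067291283)]) [0.52652238 0.32514147 0.077     ]
[0.52397302 0.32532015 0.19997247] [0.46890967 0.27241901 0.32430745]
```

```bash
python3 -m inch '[[0.0854,[0,0,0.015],0],[0.0854,[0,0,0.035],0],[0.0854,[0,0,0.06],0],[0.0854,[0,0,0.08],0],[0.0854,[0,0,0.097],0],[0.0854,[0,0,0.11],0],[0.0854,[0,0,0.117],0],[0.0854,[0,0,0.117],0],[0.0854,[0,0,0.117],0],[0.0854,[0,0,0.117],0]]' && python3 -m inch '[[0.06,[0,0,0],0],[0.04,[0,0,0],0],[0.015,[0,0,0],0],[0.015,[0,0,0],0],[0.015,[0,0,0],0],[0.015,[0,0,0],0],[0.015,[0,0,0],0],[0.015,[0,0,0],0],[0.015,[0,0,0],0],[0.015,[0,0,0],0]]'
```

```text
time_s: 3.5
ee_pos: [0.5244, 0.3256, 0.0839]
tcp_rot: [-180.0, 0.1, -136.3]
force: [-0.2, -0.2, 1.0]
width: 0.0856
grip_force: 0.0
time_s: 4.5
ee_pos: [0.5242, 0.3252, 0.0834]
tcp_rot: [-180.0, 0.0, -136.3]
force: [-0.6, -1.9, 6.8]
width: 0.0225
grip_force: 58.7
```

```bash
python3 -m inch '[[0.015,[0,0,-0.01],0],[0.015,[0,0,-0.025],0],[0.015,[0,0,-0.045],0],[0.015,[0,0,-0.07],0],[0.015,[0,0,-0.09],0],[0.015,[0,0,-0.1],0],[0.015,[0,0,-0.105],0],[0.015,[0,0,-0.105],0],[0.015,[0,0,-0.105],0],[0.015,[0,0,-0.105],0]]'
python3 - <<'E'
from h import *
go(.48,.16,.12)
f=grab_frame("side");c=f["frame"][60:300,100:420];cv2.imwrite("pics/s2.png",cv2.resize(c,None,fx=2.4,fy=2.4))
E
```

```text
time_s: 5.5
ee_pos: [0.5235, 0.3251, 0.1869]
tcp_rot: [180.0, -0.1, -136.3]
force: [-0.0, 0.8, -1.3]
width: 0.0223
grip_force: 58.9
shift [ 0.1454 -0.0893  0.0672] roll 0 now [0.5235 0.3251 0.1869] [ 1.800e+02 -1.000e-01 -1.363e+02] w 0.0223 t 5.5
```

View pics/s2.png

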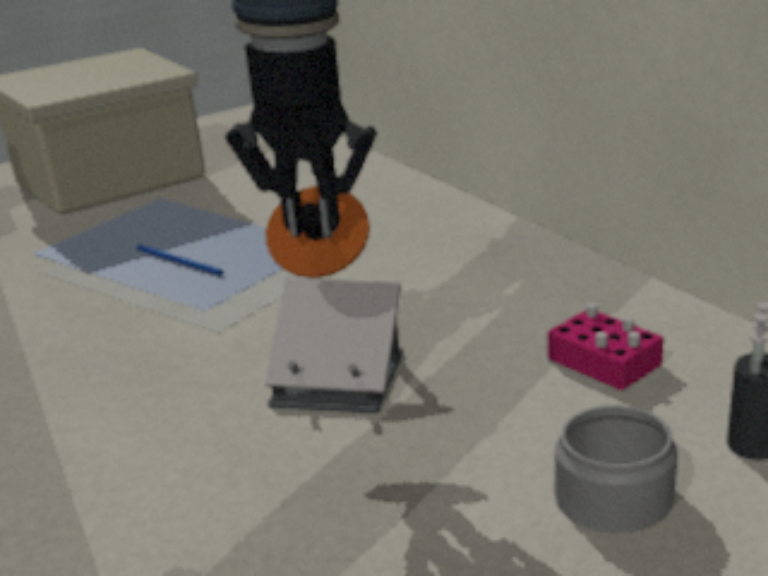

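The lid is held by the knob, clear of the stand and still tilted. I'll press it flat on the free bench, regrip it level, and then place it.

```bash
python3 -m inch '[[0.015,[0.01,-0.005,0],0],[0.015,[0.03,-0.018,0],0],[0.015,[0.055,-0.034,0.005],0],[0.015,[0.08,-0.05,0.01],0],[0.015,[0.105,-0.065,0.025],0],[0.015,[0.125,-0.077,0.045],0],[0.015,[0.138,-0.085,0.07],0],[0.015,[0.145,-0.089,0.095],0],[0.015,[0.145,-0.089,0.11],0],[0.015,[0.145,-0.089,0.11],0]]' && python3 -m inch '[[0.015,[0,0,0.008],0],[0.015,[0,0,0.014],0],[0.015,[0,0,0.018],0],[0.015,[0,0,0.021],0],[0.015,[0,0,0.023],0],[0.015,[0,0,0.025],0],[0.015,[0,0,0.027],0],[0.015,[0,0,0.029],0],[0.015,[0,0,0.029],0],[0.015,[0,0,0.029],0]]'
```

```text
time_s: 6.55
ee_pos: [0.4791, 0.1594, 0.0764]
tcp_rot: [179.9, -0.2, -136.3]
force: [-0.4, -0.1, -1.7]
width: 0.0222
grip_force: 58.9
time_s: 7.55
ee_pos: [0.4815, 0.1616, 0.05]
tcp_rot: [-180.0, 0.1, -136.3]
force: [-1.4, 1.5, 11.8]
width: 0.022
grip_force: 60.5
```

```bash
python3 -m inch '[[0.015,[0,0,0.0015],0],[0.015,[0,0,0.003],0],[0.015,[0,0,0.0045],0],[0.015,[0,0,0.006],0],[0.015,[0,0,0.007],0],[0.015,[0,0,0.008],0],[0.015,[0,0,0.009],0],[0.015,[0,0,0.01],0],[0.015,[0,0,0.01],0],[0.015,[0,0,0.01],0]]'
```

```text
time_s: 8.55
ee_pos: [0.4871, 0.1657, 0.043]
tcp_rot: [-179.8, 0.9, -136.2]
force: [5.4, 7.0, 35.3]
width: 0.0218
grip_force: 69.1
```

```bash
python3 -m inch '[[0.03,[0,0,0],0],[0.03,[0,0,0],0],[0.03,[0,0,0],0],[0.03,[0,0,0],0],[0.05,[0,0,0],0],[0.05,[0,0,0],0],[0.07,[0,0,0],0],[0.0854,[0,0,0],0],[0.0854,[0,0,0],0],[0.0854,[0,0,-0.01],0]]' && python3 -m inch '[[0.0854,[0,0,-0.02],0],[0.0854,[0,0,-0.05],0],[0.0854,[0,0,-0.08],0],[0.0854,[0,0,-0.11],0],[0.0854,[0,0,-0.13],0],[0.0854,[0,0,-0.14],0],[0.0854,[0,0,-0.14],0],[0.0854,[0,0,-0.14],0],[0.0854,[0,0,-0.14],0],[0.0854,[0,0,-0.14],0]]'
cat > m.py <<'E'
from k import *
f=grab_frame("wrist");S=grab_frame("side");T=grab_frame("top")
g={}
for n,F,p in(("w",f,(315,250)),("s",S,(300,230)),("t",T,(260,290))):
    try:
        e,k,a,b=knob(F,p);print(n,np.round(e[0]),np.round(e[1]),"flange@.011",plane(F,e[0],.011)," knobmean@.028",plane(F,k,.028),k);g[n]=(ray(F,e[0]))
    except Exception as x: print(n,x)
print(tri(list(g.values())))
cv2.imwrite("pics/w3.png",f["frame"]);go(.48,.16,.12)
E
python3 m.py
```

```text
time_s: 9.55
ee_pos: [0.48, 0.1606, 0.0485]
tcp_rot: [180.0, -0.1, -136.3]
force: [-0.6, -0.6, 0.3]
width: 0.0853
grip_force: 0.0
time_s: 10.55
ee_pos: [0.4801, 0.1607, 0.188]
tcp_rot: [180.0, -0.1, -136.3]
force: [0.9, 0.2, 0.2]
width: 0.0854
grip_force: 0.0
w [312. 248.] [100. 105.] flange@.011 [0.49728454 0.17485239 0.011     ]  knobmean@.028 [0.49878139 0.17611502 0.028     ] [312.07954545 255.93181818]
s [265. 249.] [26. 44.] flange@.011 [0.49360535 0.17289454 0.011     ]  knobmean@.028 [0.49231653 0.16964478 0.028     ] [264.78947368 243.76315789]
t min() iterable argument is empty
(array([0.49692377, 0.17599683, 0.00816901]), [np.float64(0.0011506175140327426), np.float64(0.001150617514032779)])
shift [ 0.0008 -0.0003  0.0684] roll 0 now [0.4804 0.1608 0.1884] [ 1.800e+02 -1.000e-01 -1.363e+02] w 0.0856 t 10.7
```

View pics/w3.png

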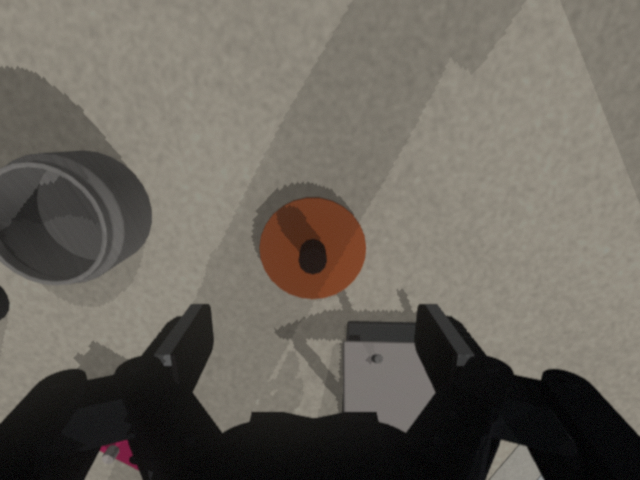

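The lid lies flat on the bench, with the flange centre at (312,248) and the knob at (312,256). That puts it at about (0.497, 0.175).

```bash
python3 -c "
from h import *
go(.497,.175,.0355)"
```

```text
shift [-0.022  -0.0013  0.1529] roll 0 now [0.4804 0.1608 0.1884] [ 1.800e+02 -1.000e-01 -1.363e+02] w 0.0856 t 10.7
```

```bash
python3 -m inch '[[0.0854,[-0.008,0,0.01],0],[0.0854,[-0.016,-0.001,0.03],0],[0.0854,[-0.022,-0.001,0.055],0],[0.0854,[-0.022,-0.001,0.085],0],[0.0854,[-0.022,-0.001,0.11],0],[0.0854,[-0.022,-0.001,0.13],0],[0.0854,[-0.022,-0.001,0.145],0],[0.0854,[-0.022,-0.001,0.152],0],[0.0854,[-0.022,-0.001,0.152],0],[0.0854,[-0.022,-0.001,0.152],0]]' && python3 -m inch '[[0.06,[0,0,0],0],[0.04,[0,0,0],0],[0.015,[0,0,0],0],[0.015,[0,0,0],0],[0.015,[0,0,0],0],[0.015,[0,0,0],0],[0.015,[0,0,0],0],[0.015,[0,0,0],0],[0.015,[0,0,0],0],[0.015,[0,0,0],0]]' && python3 -m inch '[[0.015,[0,0,-0.01],0],[0.015,[0,0,-0.03],0],[0.015,[0,0,-0.06],0],[0.015,[0,0,-0.09],0],[0.015,[0,0,-0.12],0],[0.015,[0,0,-0.14],0],[0.015,[0,0,-0.15],0],[0.015,[0,0,-0.15],0],[0.015,[0,0,-0.15],0],[0.015,[0,0,-0.15],0]]'; python3 -c "
from h import *
go(.609,.0075,.185)"
```

```text
time_s: 11.7
ee_pos: [0.4975, 0.1756, 0.0372]
tcp_rot: [-180.0, 0.0, -136.3]
force: [0.8, 0.3, -0.2]
width: 0.0856
grip_force: 0.0
time_s: 12.7
ee_pos: [0.4974, 0.1754, 0.0376]
tcp_rot: [-180.0, 0.0, -136.3]
force: [-0.6, -1.2, 6.4]
width: 0.0217
grip_force: 58.4
time_s: 13.7
ee_pos: [0.4966, 0.175, 0.1858]
tcp_rot: [180.0, -0.1, -136.3]
force: [-0.6, -0.5, -1.5]
width: 0.0218
grip_force: 58.8
shift [ 0.0345 -0.1988  0.0007] roll 0 now [0.4966 0.175  0.1858] [ 1.800e+02 -1.000e-01 -1.363e+02] w 0.0218 t 13.7
```

```bash
python3 -m inch '[[0.015,[0,-0.01,0],0],[0.015,[0.001,-0.025,0],0],[0.015,[0.002,-0.045,0],0],[0.015,[0.003,-0.065,0],0],[0.015,[0.005,-0.08,0],0],[0.015,[0.006,-0.09,0],0],[0.015,[0.006,-0.098,0],0],[0.015,[0.006,-0.098,0],0],[0.015,[0.006,-0.098,0],0],[0.015,[0.006,-0.098,0],0]]'
python3 - <<'E'
from h import *
go(.609,.0075,.185)
f=grab_frame("wrist");S=grab_frame("side");np.savez("f4.npz",**f)
cv2.imwrite("pics/w4.png",f["frame"]);cv2.imwrite("pics/s4.png",S["frame"])
go(.609,.0075,.185);print(f["position"],f["attitude"])
E
```

```text
time_s: 14.7
ee_pos: [0.5601, 0.1012, 0.1871]
tcp_rot: [180.0, 0.0, -136.2]
force: [0.6, -0.6, -1.2]
width: 0.0221
grip_force: 58.9
shift [ 0.0295 -0.1014  0.002 ] roll 0 now [0.5601 0.1012 0.1871] [ 180.     0.  -136.2] w 0.0221 t 14.7
shift [ 0.0296 -0.1013  0.0021] roll 0 now [0.5603 0.1011 0.1871] [ 180.     0.  -136.2] w 0.022 t 14.8
[0.50519124 0.04816267 0.31136284] [1.62747017e+02 3.95108923e-02 1.33795802e+02]
```

View pics/w4.png

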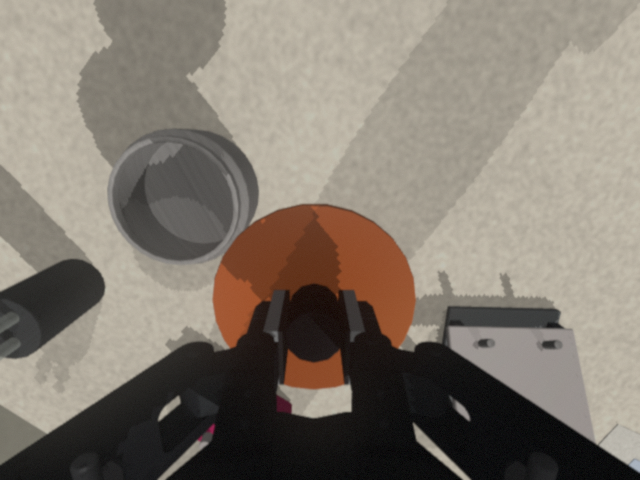

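The wrist view shows the pot mouth centred at about (175,198) and spanning 107..243. The held lid's flange is at about (314,296), spanning 213..415 by 204..388, and it looks level.

Run:
```python
from h import *
f=dict(np.load("f4.npz"));print("pot",plane(f,(175,198),.065),[np.linalg.norm(plane(f,(107,197),.065)-plane(f,(243,198),.065))])
h=hsv(f);c=near(blobs(cv2.inRange(h,(3,140,40),(18,255,255)),300),(314,280))
m=np.zeros((480,640),np.uint8);cs=[x for x in blobs(cv2.inRange(h,(3,140,40),(18,255,255)),100)]
pts=cv2.convexHull(np.vstack(cs));e=cv2.fitEllipseDirect(pts);print(e,len(cs))
z=.187-.0305
for zz in (z,z+.004):
  print("lid",zz,plane(f,e[0],zz),np.linalg.norm(plane(f,(213,296),zz)-plane(f,(415,296),zz)))
  print([plane(f,(314,204),zz)-plane(f,(314,388),zz)])
```

```text
pot [0.60526902 0.00669496 0.065     ] [np.float64(0.09703996259002215)]
((313.7155456542969, 296.364013671875), (182.79006958007812, 201.02166748046875), 89.88544464111328) 2
lid 0.1565 [0.56005885 0.10067265 0.1565    ] 0.09900780407201279
[array([-0.07212859, -0.06920091,  0.        ])]
lid 0.1605 [0.55864166 0.09931635 0.1605    ] 0.09645050100453993
[array([-0.07026556, -0.0674135 ,  0.        ])]
```

```bash
python3 -m inch '[[0.015,[0.003,-0.01,0],-2],[0.015,[0.009,-0.028,0],-5],[0.015,[0.015,-0.048,0.002],-9],[0.015,[0.022,-0.068,0.006],-13],[0.015,[0.027,-0.085,0.013],-17],[0.015,[0.031,-0.096,0.022],-20],[0.015,[0.032,-0.1,0.035],-22],[0.015,[0.032,-0.1,0.048],-22],[0.015,[0.032,-0.1,0.058],-22],[0.015,[0.032,-0.1,0.062],-22]]' && python3 -m inch '[[0.015,[0,0,0.002],0],[0.015,[0,0,0.004],0],[0.015,[0,0,0.006],0],[0.015,[0,0,0.007],0],[0.015,[0,0,0.007],0],[0.015,[0,0,0.007],0],[0.015,[0,0,0.007],0],[0.015,[0,0,0.007],0],[0.015,[0,0,0.007],0],[0.015,[0,0,0.007],0]]'
python3 - <<'E'
from h import *
go(.6062,.0067,.117)
S=grab_frame("side");cv2.imwrite("pics/s5.png",cv2.resize(S["frame"][160:300,270:450],None,fx=4.4,fy=4.2,interpolation=cv2.INTER_CUBIC))
E
```

```text
time_s: 15.8
ee_pos: [0.6056, 0.007, 0.1236]
tcp_rot: [179.9, -0.0, -114.3]
force: [-0.9, -0.2, -1.1]
width: 0.0222
grip_force: 58.9
time_s: 16.8
ee_pos: [0.6066, 0.0059, 0.118]
tcp_rot: [-180.0, -0.0, -114.3]
force: [-0.3, 0.3, -1.2]
width: 0.022
grip_force: 58.9
shift [-0.0006  0.0007  0.001 ] roll 0 now [0.6066 0.0059 0.118 ] [-180.    -0.  -114.3] w 0.022 t 16.8
```

View pics/s5.png

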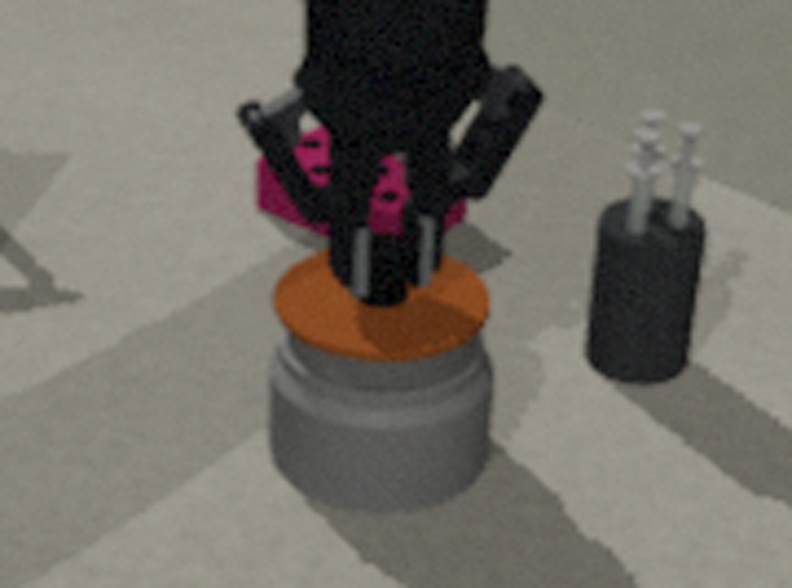

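The lid spans 273..489 and the pot body 269..493. Both are centred at 381, so they are aligned and I can lower slowly.

```bash
python3 -m inch '[[0.015,[0,0,0.002],0],[0.015,[0,0,0.005],0],[0.015,[0,0,0.008],0],[0.015,[0,0,0.011],0],[0.015,[0,0,0.013],0],[0.015,[0,0,0.015],0],[0.015,[0,0,0.017],0],[0.015,[0,0,0.018],0],[0.015,[0,0,0.019],0],[0.015,[0,0,0.019],0]]'&& python3 -m inch '[[0.015,[0,0,0.0005],0],[0.015,[0,0,0.001],0],[0.015,[0,0,0.0015],0],[0.015,[0,0,0.002],0],[0.015,[0,0,0.0025],0],[0.015,[0,0,0.003],0],[0.015,[0,0,0.003],0],[0.015,[0,0,0.003],0],[0.015,[0,0,0.003],0],[0.015,[0,0,0.003],0]]'
```

```text
time_s: 17.85
ee_pos: [0.6065, 0.0059, 0.0989]
tcp_rot: [180.0, -0.0, -114.3]
force: [0.0, -0.1, -0.5]
width: 0.0216
grip_force: 58.9
time_s: 18.85
ee_pos: [0.6066, 0.0059, 0.0965]
tcp_rot: [-180.0, 0.0, -114.3]
force: [-2.9, 0.3, 6.6]
width: 0.0216
grip_force: 59.6
```

```bash
python3 -m inch '[[0.03,[0,0,0],0],[0.03,[0,0,0],0],[0.05,[0,0,0],0],[0.07,[0,0,0],0],[0.0854,[0,0,0],0],[0.0854,[0,0,0],0],[0.0854,[0,0,0],0],[0.0854,[0,0,-0.01],0],[0.0854,[0,0,-0.03],0],[0.0854,[0,0,-0.05],0]]' && python3 -m inch '[[0.0854,[0,0,-0.03],0],[0.0854,[0,0,-0.06],0],[0.0854,[0,0,-0.09],0],[0.0854,[0,0,-0.1],0],[0.0854,[0,0,-0.1],0],[0.0854,[0,0,-0.1],0],[0.0854,[0,0,-0.1],0],[0.0854,[0,0,-0.1],0],[0.0854,[0,0,-0.1],0],[0.0854,[0,0,-0.1],0]]'
cat > c.py <<'E'
from k import *
import sys
f=grab_frame("wrist");S=grab_frame("side");T=grab_frame("top")
R=[]
for n,F in(("w",f),("s",S),("t",T)):
    try:
        cs=blobs(cv2.inRange(hsv(F),(3,140,30),(18,255,255)),100)
        cs=[c for c in cs if n!="s" or c[:,0,0].mean()>150]
        e=fit(cs[0]);print(n,np.round(e[0],1),np.round(e[1],1),plane(F,e[0],.07));R.append(ray(F,e[0]))
    except Exception as x: print(n,x)
print(tri(R))
a=cv2.resize(S["frame"][200:440,260:560],(480,384));b=cv2.resize(f["frame"],(320,240))
v=np.zeros((384,800,3),np.uint8);v[:,:480]=a;v[:240,480:]=b;cv2.imwrite("pics/c%d.png"%int(state()["time_s"]*10),v)
print(state()["time_s"],state()["ee_pos"])
E
python3 c.py; ls pics/c*
```

```text
time_s: 19.85
ee_pos: [0.6064, 0.006, 0.147]
tcp_rot: [180.0, -0.0, -114.3]
force: [0.5, 0.1, 0.3]
width: 0.085
grip_force: 0.0
time_s: 20.85
ee_pos: [0.6065, 0.0059, 0.2455]
tcp_rot: [180.0, -0.0, -114.3]
force: [0.1, 1.3, -0.5]
width: 0.0848
grip_force: 0.0
w [313.1 223.7] [104.9 107.8] [0.60668484 0.00515834 0.07      ]
s [356.1 240.6] [28.  47.9] [0.60187441 0.00453633 0.07      ]
t [320.8 223.8] [40.3 41.8] [0.60651101 0.00665049 0.07      ]
(array([0.60656048, 0.0067954 , 0.06679313]), [np.float64(0.0010014054614472013), np.float64(0.0016669420360737018), np.float64(0.0007947774685282848)])
21.0 [0.60653199 0.00594324 0.24586998]
pics/c210.png
```

The lid measures at (0.6066, 0.0068) over the pot, seated to within measurement error. Next I back off along tool −x and go down behind the pot. Tool x is already the push direction.

```bash
python3 -m inch '[[0.045,[-0.01,0,0],0],[0.045,[-0.03,0,0],0],[0.045,[-0.055,0,0],0],[0.045,[-0.08,0,0],0],[0.045,[-0.092,0,0.01],0],[0.045,[-0.095,0,0.035],0],[0.045,[-0.095,0,0.065],0],[0.045,[-0.095,0,0.095],0],[0.045,[-0.095,0,0.12],0],[0.045,[-0.095,0,0.13],0]]' && python3 -m inch '[[0.045,[0,0,0.005],0],[0.045,[0,0,0.015],0],[0.045,[0,0,0.03],0],[0.045,[0,0,0.045],0],[0.045,[0,0,0.06],0],[0.045,[0,0,0.068],0],[0.045,[0,0,0.073],0],[0.045,[0,0,0.075],0],[0.045,[0,0,0.075],0],[0.045,[0,0,0.075],0]]'&& python3 -m inch '[[0.045,[0.003,0,0],0],[0.045,[0.008,0,0],0],[0.045,[0.013,0,0],0],[0.045,[0.018,0,0],0],[0.045,[0.023,0,0],0],[0.045,[0.028,0,0],0],[0.045,[0.033,0,0],0],[0.045,[0.038,0,0],0],[0.045,[0.043,0,0],0],[0.045,[0.048,0,0],0]]'; python3 c.py
```

```text
time_s: 22.0
ee_pos: [0.644, 0.092, 0.1128]
tcp_rot: [179.8, -0.2, -114.3]
force: [-0.5, -0.4, 0.3]
width: 0.0452
grip_force: 0.0
time_s: 23.0
ee_pos: [0.646, 0.0926, 0.0415]
tcp_rot: [-180.0, 0.0, -114.3]
force: [1.4, 0.6, 0.5]
width: 0.0449
grip_force: 0.0
time_s: 24.0
ee_pos: [0.6259, 0.049, 0.0411]
tcp_rot: [-180.0, 0.0, -114.3]
force: [1.1, 1.7, -0.7]
width: 0.0451
grip_force: 1.4
w [320.3 174.6] [352.6 355.7] [ 0.597152   -0.01043806  0.07      ]
s [357.4 244.6] [28.7 49.1] [ 0.59370273 -0.00738625  0.07      ]
t [316. 233.] [16.7 27.4] [0.58661665 0.02066053 0.07      ]
(array([0.59681255, 0.00420858, 0.05772991]), [np.float64(0.013270235059933461), np.float64(0.007548207303158631), np.float64(0.017398180422940696)])
24.15 [0.62555513 0.04810625 0.04099221]
```

```bash
python3 -m inch '[[0.045,[0.006,0,0],0],[0.045,[0.013,0,0],0],[0.045,[0.021,0,0],0],[0.045,[0.03,0,0],0],[0.045,[0.039,0,0],0],[0.045,[0.048,0,0],0],[0.045,[0.057,0,0],0],[0.045,[0.066,0,0],0],[0.045,[0.075,0,0],0],[0.045,[0.084,0,0],0]]' && python3 -m inch '[[0.045,[0.009,0,0],0],[0.045,[0.018,0,0],0],[0.045,[0.027,0,0],0],[0.045,[0.036,0,0],0],[0.045,[0.045,0,0],0],[0.045,[0.054,0,0],0],[0.045,[0.063,0,0],0],[0.045,[0.072,0,0],0],[0.045,[0.08,0,0],0],[0.045,[0.086,0,0],0]]'; python3 c.py; python3 -c "
from h import *
go(.5042,-.2231,.041)"
```

```text
time_s: 25.15
ee_pos: [0.591, -0.0285, 0.041]
tcp_rot: [180.0, -0.0, -114.3]
force: [1.1, 2.4, -0.7]
width: 0.0451
grip_force: 1.4
time_s: 26.15
ee_pos: [0.5556, -0.107, 0.041]
tcp_rot: [180.0, -0.0, -114.3]
force: [1.7, 3.0, -0.8]
width: 0.0447
grip_force: 1.4
w [320.4 174.5] [352.6 355.9] [ 0.5267285  -0.16644244  0.07      ]
s [392.6 298.8] [38.8 57.9] [ 0.52393996 -0.16298869  0.07      ]
t [397.7 253.3] [27.5 38.8] [ 0.51471787 -0.15563083  0.07      ]
(array([ 0.52274657, -0.1614875 ,  0.06580409]), [np.float64(0.006082952804312119), np.float64(0.003736837566077982), np.float64(0.008617034649992479)])
26.3 [ 0.55551016 -0.10713481  0.04099959]
shift [ 1.268e-01 -1.100e-03  1.000e-04] roll 0 now [ 0.5555 -0.1071  0.041 ] [ 1.800e+02 -1.000e-01 -1.144e+02] w 0.0447 t 26.3
```

The pot is stable in the cradle, since the wrist view of the lid hasn't changed. 0.127 m remain.

```bash
python3 -m inch '[[0.045,[0.008,0,0],0],[0.045,[0.017,0,0],0],[0.045,[0.026,0,0],0],[0.045,[0.035,0,0],0],[0.045,[0.044,0,0],0],[0.045,[0.053,0,0],0],[0.045,[0.062,0,0],0],[0.045,[0.071,-0.001,0],0],[0.045,[0.08,-0.001,0],0],[0.045,[0.088,-0.001,0],0]]' && python3 -m inch '[[0.045,[0.008,0,0],0],[0.045,[0.015,0,0],0],[0.045,[0.021,0,0],0],[0.045,[0.026,0,0],0],[0.045,[0.03,0,0],0],[0.045,[0.033,0,0],0],[0.045,[0.035,0,0],0],[0.045,[0.036,0,0],0],[0.045,[0.036,0,0],0],[0.045,[0.036,0,0],0]]'; python3 -c "
from h import *
go(.5042,-.2231,.041)"
```

```text
time_s: 27.3
ee_pos: [0.5204, -0.1876, 0.041]
tcp_rot: [-180.0, -0.0, -114.3]
force: [1.4, 4.4, 0.9]
width: 0.0448
grip_force: 1.8
time_s: 28.3
ee_pos: [0.5058, -0.2197, 0.041]
tcp_rot: [180.0, -0.0, -114.3]
force: [1.2, 3.0, 0.9]
width: 0.0452
grip_force: 1.3
shift [ 0.0037  0.0001 -0.    ] roll 0 now [ 0.5058 -0.2197  0.041 ] [ 180.    -0.  -114.3] w 0.0452 t 28.3
```

Push the last 4 mm, then back off, rise and look.

```bash
python3 -m inch '[[0.045,[0.002,0,0],0],[0.045,[0.004,0,0],0],[0.045,[0.005,0,0],0],[0.045,[0.005,0,0],0],[0.045,[0.005,0,0],0],[0.045,[0,0,0],0],[0.045,[-0.01,0,0],0],[0.045,[-0.025,0,0],0],[0.045,[-0.045,0,0],0],[0.045,[-0.06,0,0],0]]' && python3 -m inch '[[0.045,[-0.02,0,0],0],[0.045,[-0.05,0,0],0],[0.045,[-0.06,0,-0.03],0],[0.045,[-0.06,0,-0.07],0],[0.045,[-0.06,0,-0.11],0],[0.045,[-0.06,0,-0.15],0],[0.045,[-0.06,0,-0.19],0],[0.045,[-0.06,0,-0.2],0],[0.045,[-0.06,0,-0.2],0],[0.045,[-0.06,0,-0.2],0]]'; python3 c.py; ls -t pics | head -1
python3 - <<'E'
from h import *
for n in("side","top"):
    f=grab_frame(n);c=blobs(cv2.inRange(hsv(f),(100,120,30),(130,255,255)),100)
    c=[x for x in c if np.hypot(*(x.reshape(-1,2).mean(0)-((425,381) if n=="side" else (446,265))))<45]
    e=fit(np.vstack(c));print(n,e,plane(f,e[0],0))
E
```

```text
time_s: 29.3
ee_pos: [0.5315, -0.1625, 0.041]
tcp_rot: [-180.0, 0.0, -114.2]
force: [-0.5, 0.1, 0.2]
width: 0.0452
grip_force: 0.0
time_s: 30.3
ee_pos: [0.5547, -0.1098, 0.2399]
tcp_rot: [179.9, -0.0, -114.3]
force: [0.2, 1.3, -1.2]
width: 0.0451
grip_force: 0.0
w [315.  -24.1] [133.1 155.4] [ 0.47787965 -0.27800526  0.07      ]
s [429.1 352.5] [50.  67.9] [ 0.47395321 -0.279833    0.07      ]
t list index out of range
(array([ 0.47703025, -0.27859778,  0.06684448]), [np.float64(0.0005811446635389319), np.float64(0.0005811446635390101)])
30.45 [ 0.55448846 -0.11001973  0.23932716]
c304.png
side ((424.8867492675781, 382.46942138671875), (64.76203918457031, 87.21781921386719), 107.45316314697266) [ 0.47770087 -0.27872536  0.        ]
top ((436.044677734375, 268.7528076171875), (31.43971061706543, 46.161888122558594), 155.69679260253906) [ 0.47750055 -0.25255471  0.        ]
```

View pics/c304.png

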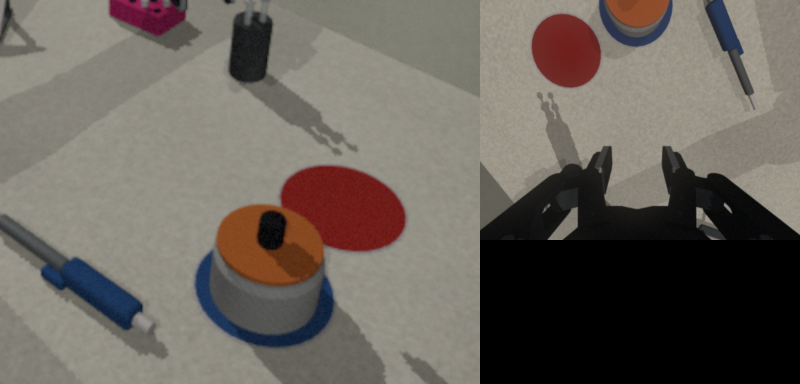

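The covered pot stands centred on the blue plate (pot at about (270,270), with an even blue rim around it). The lid is level and the gripper is clear, so I'm handing in.

```bash
python3 -c "
from plant import *
print(job_done())"
```

```text
the job is handed in; nothing more can be done
None
```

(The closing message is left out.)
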